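Zero the card stand and hold the clip open around the card

ROBOT

A 7-joint arm with a two-finger parallel gripper is mounted at the origin on the work surface. World frame = base frame: x ahead of the robot, y to its left, z up, the work surface at z = 0. Lengths are in m, angles in rad, forces in N, time in s.
With the tool pointing down it reaches from about 0.35 to 0.775 m from the base axis. Payload 3.1 kg.
Tool frame: the origin (TCP) lies on the front face of the gripper's body, between the roots of the fingers; the fingertips stand 73 mm ahead of it and the grasp point (between the pads) lies 54 mm ahead of it; z points along the fingers, y is the line along which they close (so a half turn about z gives the same grasp; the last joint's range is limited). The gripper opens to 85 mm and grips with 20 to 120 N. Pads are 22 mm wide; open, the fingers measure 114 mm over their backs; the gripper's body (76 mm by 85 mm) begins 54 mm behind the grasp point. The pads swing forward as they close: fully open they stand 13 mm farther back than shut.
Start: joints at [1.078, 0.311, 0.014, 1.512, -0.004, 1.319, -0.027], TCP at [0.24, -0.495, 0.304] pointing down, gripper open.
Joint ranges: [-2.7, 2.7], [-0.3, 1.91], [-1.27, 1.3], [0.12, 2.57], [-1.44, 4.58], [0.2, 2.03], [-3.05, 3.05]. Speed limits (rad/s): [2.79, 2.79, 3.14, 3.14, 3.14, 3.14, 3.14].

INTERFACE

Orientations are given as [roll, pitch, yaw] about the fixed x, y, z axes, in that order (R = Rz(yaw) Ry(pitch) Rx(roll)).
In Python, from workcell import robot gives the robot as it stands. The module is installed in compiled form; this text tells all that it offers.
- The arm moves only by the tool move_arm, never from a script. Its argument "motion" is a list of rows, each an object of numbers: "ax", "ay", "az": the turn, a rotation vector about the world's x, y, z in rad; "dx", "dy", "dz": the shift along the world's x, y, z in mm; "gripper": the opening in per cent of the stroke, from 0 (shut) to 100 (fully open). A call has 1 to 20 rows; each row is the pose to reach, as a shift and turn from the pose commanded when the call began; what a row does not reach only later rows make up. A row lasts 1/12 s, in which the tool goes at most 41.7 mm and 7.16 degrees, less where a joint would pass 70% of its speed; a pose out of reach is approached as far as the arm can. A call with a gripper value outside its range is refused whole. The fingers move at their own pace and stop on an object; "squeeze" is the grip in N (left out, the last holds). Time passes only in rows, so rows that repeat a pose let the fingers close. It gives the time, the measured TCP pose, the force, the opening and the grip force at its end, in the units of the state.
- robot.get_obs(): the state, without advancing time (a new reading comes with each control period).
- robot.read_camera(name): name is "scene" or "side" or "wrist"; returns the picture (384x512x3 uint8, red, green, blue); there is no depth.
- robot.camera_info(name): a dict with "K" (3x3 intrinsics, pixels), "dist" ([k1, k2, p1, p2, k3] as OpenCV has them; the pictures are not rectified), "extrinsics" (4x4, takes a point from camera to world coordinates); the wrist camera has in their place "tool_from_camera" (4x4, takes a point from camera to tool coordinates, whose origin is the TCP and whose axes are the flange's). Camera axes: x right, y up, looking along -z (the intrinsics and any distortion apply to the point x, -y, -z); pixel columns grow to the right and rows downward; lengths in m; the calibration is good to about 2 mm. A picture is of the moment at which its call begins: read the wrist's pose just before it. camera_info takes no time and is no camera call.
- robot.hand_in(): hands the job in; it is judged then, once.
The state is a dict: "time_s": time; "joints": joint angles; "joint_velocities": joint speeds; "joint_efforts": joint torques, N m; "position": TCP position; "orientation": TCP orientation; "wrist_force": force on the tool from outside, world axes, zero at the start; "ft_torque": the same for the moment, N m; "grip_width": finger opening in m; "finger_force": force on a finger pad.
Only numpy, scipy, OpenCV 4.12 (cv2) and the standard library are available. Lean on these libraries where they do the work, as an engineer would, in place of code of your own. Each camera call takes 0.05 s, during which the arm holds its last target. There are 200 camera calls.

TASK

Turn the black knob of the swivel card stand until its red pointer reads zero (on the yellow mark) and let go of it. Then pick up the orange spring clip by its two handles, squeeze them to spread the jaws wide, and hold the clip up off the bench with its jaws gaping around the outer upright edge of the white card, one jaw either side, in line with the card and touching neither card nor stand, so that I can slip a spare label in. Finish while still holding the clip open like that, and leave the hex key set, the screwdriver and the level where they lie.

Things in the scene. Friction and masses are not known exactly. Their poses are not given: they have to be found in the camera images.
- stand: Fixed grey round base of the swivel card stand, 124 mm diameter, 14 mm high, black degree ring with white ticks every 10 degrees. Origin: centre of its underside; z up; the wide yellow zero mark is on its +x side. On it a head (aluminium disc 80 mm across, top 22 mm above the bench, with knob, red pointer and card) turns about the vertical axis through the origin.
- swivel (a joint): Angle of the turning head in rad: 0 when the red pointer is on the yellow zero mark, positive when the head is turned clockwise seen from above; range -0.6 to 1.5, starts between 0.4 and 1.0. A stiff friction bearing (about 0.06 N m) keeps it where it is left.
- knob_grip (a point): Centre of the knob's black bar grip, on the turning axis, 74 mm above the bench. The bar is 40 mm long along this point's x (line of card and pointer), 14 mm thick along y, 32 mm high, on a 20 mm post; both its flat sides are free. Turns with the head. The card's inner edge is 38 mm from the axis on the -x side, its top 28 mm above this point.
- card_edge (a point): Middle of the white card's free outer upright edge, 100 mm from the turning axis, 62 mm above the bench. x points from this edge along the card to the axis (the edge faces -x), y is the card's normal, z up. Rigid card 3 mm thick, 62 mm wide, 80 mm high (22 to 102 mm above the bench), turns with the head; a low arm (top 24 mm above the bench) lies under it from 30 mm behind the edge.
- clip_pin (a point): Centre of the orange spring clip's steel pin, 18 mm above the bench at the start. The loose clip, 36 mm high, about 50 g, lies on its side, pin upright. x points along the clip from pin to jaws, y across the jaws, z along the pin (up). Jaw tips (black rubber pads) 48 mm ahead of the pin, 2 mm apart when shut, 27 mm when fully open. Pin 12 mm thick.
- clip_handles (a point): Where to grip the clip: between its two handles, 42 mm behind the pin, half-way up; axes as clip_pin. The handles flare to the rear; shut, their ends are 50 mm behind the pin, 54 mm apart over the outside. Squeezed along y to the stop they are parallel, 26 mm over the outside, ending 55 mm behind the pin. 4 N starts to open them, 8 N reaches the stop, 15 N holds firmly; let go, it shuts.
- clip_left (a joint): How far the clip's left (+y) half has turned open about the pin, in rad: 0 shut, 0.27 fully open at its stop. The right half always turns by the same amount the other way.
- hexset: Hex key set: black holder 50 x 90 x 22 mm with steel keys on top; origin at the centre of its underside. Leave it alone.
- screwdriver: Yellow-handled screwdriver lying on the bench along its x. Leave it alone.
- level: Small aluminium level, 30 x 180 x 36 mm, long along its y; origin at the centre of its underside. Leave it alone.

How it is judged:
On the way, in this order (a step that is already met when the one before it is completed fails the run):
1. the pointer reads zero within 0.07 rad and the stand has been let go, with the clip still lying shut on the bench (value of joint swivel between -0.07 and 0.07 rad and contact force between each of the arm, the fingers and stand below 0.1 N and height (world z) of clip_pin below 0.026 m and value of joint clip_left below 0.05 rad), for 0.2 s.
2. the clip is spread open (each half by 0.17 rad or more) and raised off the bench (value of joint clip_left above 0.17 rad and height (world z) of clip_pin above 0.03 m), for 0.2 s.
At the end, for the whole second after the job is handed in: Pointer within 0.08 rad of zero; clip held at rest by the fingers, pin centre over 30 mm up, halves open over 0.17 rad; card edge 12-43 mm ahead of the pin, within 9 mm of the clip's mid-plane and 30 mm of mid height, in line within 0.25 rad; clip touches neither card nor stand (under 0.3 N) (all of step 2 and value of joint swivel between -0.08 and 0.08 rad and contact force between the fingers and clip above 2 N and contact force between clip and stand below 0.3 N and x of card_edge in the frame of clip_pin between 0.012 and 0.043 m and y of card_edge in the frame of clip_pin between -0.009 and 0.009 m and z of card_edge in the frame of clip_pin between -0.03 and 0.03 m and angle between the x axis of clip_pin and the x axis of card_edge, either way round below 0.25 rad and angle between the z axis of clip_pin and the z axis of card_edge, either way round below 0.25 rad and linear speed of clip below 0.03 m/s); the arm keeps its last pose, push and grip.
It fails at once if the hex key set is moved by more than 20 mm (distance of hexset from where it was at the start of the episode above 0.02 m).
It fails at once if the screwdriver is moved by more than 20 mm (distance of screwdriver from where it was at the start of the episode above 0.02 m).
It fails at once if the level is moved by more than 20 mm (distance of level from where it was at the start of the episode above 0.02 m).
It also fails if it takes over 51 s, if anything falls off the work surface, if the arm or the gripper's body presses on something with over 40 N, if the wrist force passes 120 N, or if a joint passes its speed limit or range.

## Working session

There is one attempt and no reset: what is moved stays moved. The work goes in short steps, Python scripts to look and compute and a tool call to move; the robot and the scene stay as the last step left them, time stands still between calls to the robot, and variables do not carry over. Pictures are saved under pics/ and viewed, at most 10 in all, crops included, and the job is handed in when it is done.

Besides the shell and the picture viewer there is one more tool, called after "Call:" as name(argument=value, ...) on one line, values as JSON. move_arm: Moves the arm, as the interface text tells. Its arguments: {"type":"object","properties":{"motion":{"type":"array","items":{"type":"object","properties":{"ax":{"type":"number"},"ay":{"type":"number"},"az":{"type":"number"},"dx":{"type":"number"},"dy":{"type":"number"},"dz":{"type":"number"},"gripper":{"type":"number"}}}},"squeeze":{"type":"number"}},"required":["motion"]}

```bash
mkdir -p pics
cat > h.py <<'E'
import numpy as np, cv2
from workcell import robot
from scipy.spatial.transform import Rotation as R
def cam(name):
    o=robot.get_obs(); im=robot.read_camera(name); c=robot.camera_info(name)
    K=np.array(c["K"]);d=np.array(c["dist"])
    if "extrinsics" in c: T=np.array(c["extrinsics"])
    else:
        W=np.eye(4);W[:3,:3]=R.from_euler('xyz',o["orientation"]).as_matrix();W[:3,3]=o["position"]
        T=W@np.array(c["tool_from_camera"])
    return im,K,d,T
def ray(px,K,d,T):
    p=cv2.undistortPoints(np.array(px,float).reshape(-1,1,2),K,d).reshape(-1,2)
    v=np.c_[p[:,0],-p[:,1],-np.ones(len(p))]@T[:3,:3].T
    return T[:3,3],v
def onz(px,z,K,d,T):
    o,v=ray(px,K,d,T); return o+v*((z-o[2])/v[:,2])[:,None]
def proj(P,K,d,T):
    Pc=(np.atleast_2d(P)-T[:3,3])@T[:3,:3]; Pc=Pc*[1,-1,-1]
    return cv2.projectPoints(Pc,np.zeros(3),np.zeros(3),K,d)[0].reshape(-1,2)
def tri(p1,c1,p2,c2):
    a,u=ray([p1],*c1);b,v=ray([p2],*c2);u=u[0];v=v[0]
    s=np.linalg.lstsq(np.c_[u,-v],b-a,rcond=None)[0]
    A=a+s[0]*u;B=b+s[1]*v
    return (A+B)/2,np.linalg.norm(A-B)
def save(im,f): cv2.imwrite('pics/'+f,im[:,:,::-1])
E
python3 - <<'E'
from h import *
for n in("scene","side","wrist"):
    im,K,d,T=cam(n); save(im,n+'0.png'); np.save(n+'0.npy',im); print(n,T[:3,3].round(3),K[0,0],d)
a=np.hstack([cv2.imread('pics/scene0.png'),cv2.imread('pics/side0.png')])
print(robot.get_obs())
E
```

```text
scene [1.336 0.567 0.904] 411.9768330733111 [-0.0497321  0.         0.         0.         0.       ]
side [-0.172  0.811  0.716] 499.6534516768562 [-0.15982138  0.          0.          0.          0.        ]
wrist [ 0.316 -0.46   0.374] 329.61984738035716 [-0.07025116  0.          0.          0.          0.        ]
{'time_s': 0.15, 'joints': array([ 1.07829604,  0.31156679,  0.01397179,  1.51269181, -0.00437697,
        1.31916476, -0.02717465]), 'joint_velocities': array([ 0.0014935 , -0.00418762, -0.00136435, -0.0028599 ,  0.00101921,
       -0.00099118,  0.00048794]), 'joint_efforts': array([ 7.40618470e-04, -3.80271471e+01,  1.46524957e-01, -2.30846751e+01,
        1.24048736e-02,  9.73848713e-03, -1.92303457e-05]), 'position': array([ 0.23947212, -0.49467135,  0.30305556]), 'orientation': array([-3.13979471e+00,  9.46614625e-05,  4.50929055e-01]), 'wrist_force': array([ 0.09306094, -0.1114879 ,  0.47455678]), 'ft_torque': array([ 0.04784579, -0.03337433,  0.00179879]), 'finger_force': 0.0, 'grip_width': 0.08533183218842723}
```

View pics/scene0.png

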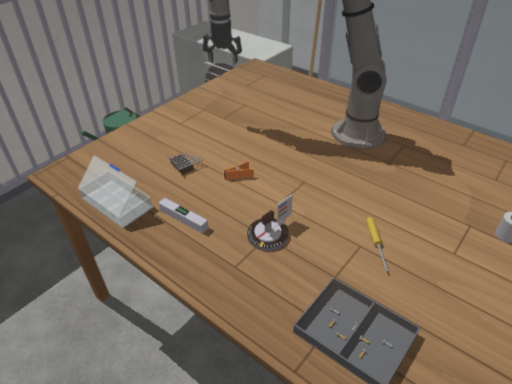

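View pics/side0.png

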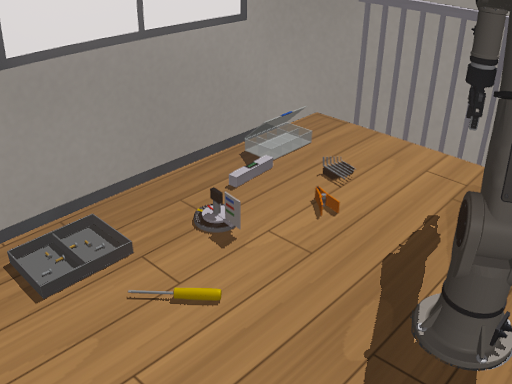

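The scene view shows the stand at about (268,233), the orange clip at (239,172), the level at (183,214), the hex keys at (183,162) and the screwdriver at (377,240). The side view shows the stand at (216,215) and the clip at (326,200).

Run:
```python
from h import *
rs={}
for n,box in(("scene",(225,150,310,255)),("side",(180,170,350,240))):
    im=np.load(n+'0.npy'); c=robot.camera_info(n);C=(np.array(c["K"]),np.array(c["dist"]),np.array(c["extrinsics"]))
    x0,y0,x1,y1=box; sub=im[y0:y1,x0:x1]; h=cv2.cvtColor(sub,cv2.COLOR_RGB2HSV)
    for nm,lo,hi in(("orange",(3,200,100),(14,255,255)),("yellow",(22,180,150),(35,255,255)),("red",(172,140,100),(180,255,255)),("white",(0,0,180),(180,50,255))):
        m=cv2.inRange(h,lo,hi); k,l,s,ce=cv2.connectedComponentsWithStats(m)
        for i in range(1,k):
            if s[i,4]>5:
                p=ce[i]+[x0,y0]; print(n,nm,s[i],p.round(1),onz([p],0.02,*C)[0].round(3))
    print('stand',onz([(268,234) if n=="scene" else (216,217)],.014,*C))
    cr=cv2.resize(sub,None,fx=4,fy=4,interpolation=cv2.INTER_CUBIC) ; rs[n]=cr
H=max(r.shape[0] for r in rs.values()); a=[cv2.copyMakeBorder(r,0,H-r.shape[0],0,0,cv2.BORDER_CONSTANT) for r in rs.values()]
f=np.hstack(a); f=cv2.resize(f,None,fx=min(1,800/f.shape[1]),fy=min(1,800/f.shape[1]));save(f,'crop0.png')
```

```text
scene white [47 73  8  8 34] [274.9 226.1] [0.638 0.062 0.02 ]
scene white [30 74  9 12 78] [259.1 229.3] [0.678 0.034 0.02 ]
scene white [36 84 11  6 43] [266.  236.9] [0.689 0.068 0.02 ]
stand [[0.67191878 0.06242171 0.014     ]]
side orange [136  17   3   8  10] [316.9 190.1] [ 0.549 -0.228  0.02 ]
side orange [139  19   4   4   9] [320.7 191. ] [ 0.538 -0.231  0.02 ]
side orange [146  25  13  18 136] [332.1 203.2] [ 0.473 -0.198  0.02 ]
side orange [140  35   3  10  13] [321.1 209.4] [ 0.476 -0.15   0.02 ]
side yellow [17 39  6  3  9] [199.4 209.8] [0.709 0.078 0.02 ]
side white [52  0  7  5  9] [234.4 171.9] [ 0.8   -0.143  0.02 ]
side white [55  0 12  6 15] [240.9 172.3] [ 0.783 -0.155  0.02 ]
side white [39 36  6 12 35] [222.  211.2] [0.661 0.041 0.02 ]
side white [22 38 11  7 36] [206.7 210.7] [0.692 0.068 0.02 ]
side white [36 46  6  4 13] [218.2 218. ] [0.643 0.071 0.02 ]
stand [[0.65793855 0.0656674  0.014     ]]
```

View pics/crop0.png

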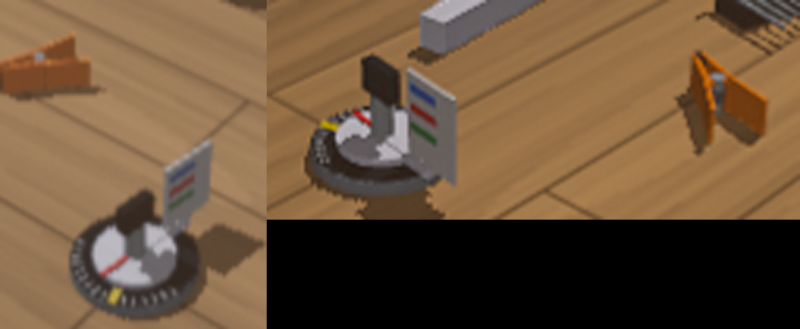

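The crop shows the knob, the red pointer turned clockwise of the yellow mark, and the card on the robot's side. The clip stands pin upright. Next I move to an overview with the wrist camera.

Call:
move_arm(motion=[{"dx": 210,"dy": 415,"dz": 40,"az": -0.45},{"dx": 210,"dy": 415,"dz": 40,"az": -0.45},{"dx": 210,"dy": 415,"dz": 40,"az": -0.45},{"dx": 210,"dy": 415,"dz": 40,"az": -0.45},{"dx": 210,"dy": 415,"dz": 40,"az": -0.45},{"dx": 210,"dy": 415,"dz": 40,"az": -0.45},{"dx": 210,"dy": 415,"dz": 40,"az": -0.45},{"dx": 210,"dy": 415,"dz": 40,"az": -0.45},{"dx": 210,"dy": 415,"dz": 40,"az": -0.45},{"dx": 210,"dy": 415,"dz": 40,"az": -0.45},{"dx": 210,"dy": 415,"dz": 40,"az": -0.45},{"dx": 210,"dy": 415,"dz": 40,"az": -0.45},{"dx": 210,"dy": 415,"dz": 40,"az": -0.45},{"dx": 210,"dy": 415,"dz": 40,"az": -0.45},{"dx": 210,"dy": 415,"dz": 40,"az": -0.45},{"dx": 210,"dy": 415,"dz": 40,"az": -0.45}])

```text
invalid input at $.motion[0]: expected keys ax, ay, az, dx, dy, dz, gripper
```

Run:
```python
from h import *
im,K,d,T=cam("wrist"); save(im,'w1.png'); np.savez('w1.npz',im=im,K=K,d=d,T=T);print(T.round(3));o=robot.get_obs();print(o['position'],o['orientation'])
```

```text
[[ 0.437  0.851  0.29   0.316]
 [-0.9    0.414  0.139 -0.46 ]
 [-0.002 -0.322  0.947  0.374]
 [ 0.     0.     0.     1.   ]]
[ 0.2394978  -0.49474832  0.3032294 ] [-3.14014894e+00  9.68878220e-05  4.50872823e-01]
```

View pics/w1.png

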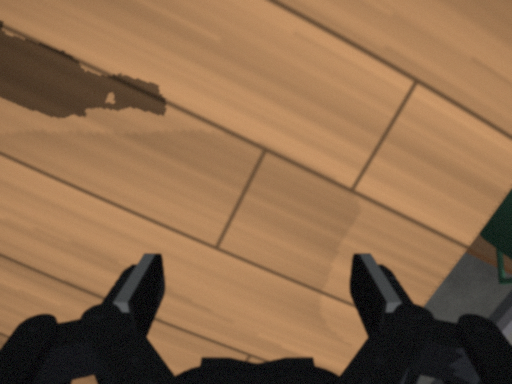

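The call was refused because every row needs all seven keys. This picture shows only bare bench, with the fingers at the bottom and the camera tilted back towards them, so I aim farther ahead.

Call:
move_arm(motion=[{"ax": 0,"ay": 0,"az": -0.45,"dx": 320,"dy": 425,"dz": 30,"gripper": 100},{"ax": 0,"ay": 0,"az": -0.45,"dx": 320,"dy": 425,"dz": 30,"gripper": 100},{"ax": 0,"ay": 0,"az": -0.45,"dx": 320,"dy": 425,"dz": 30,"gripper": 100},{"ax": 0,"ay": 0,"az": -0.45,"dx": 320,"dy": 425,"dz": 30,"gripper": 100},{"ax": 0,"ay": 0,"az": -0.45,"dx": 320,"dy": 425,"dz": 30,"gripper": 100},{"ax": 0,"ay": 0,"az": -0.45,"dx": 320,"dy": 425,"dz": 30,"gripper": 100},{"ax": 0,"ay": 0,"az": -0.45,"dx": 320,"dy": 425,"dz": 30,"gripper": 100},{"ax": 0,"ay": 0,"az": -0.45,"dx": 320,"dy": 425,"dz": 30,"gripper": 100},{"ax": 0,"ay": 0,"az": -0.45,"dx": 320,"dy": 425,"dz": 30,"gripper": 100},{"ax": 0,"ay": 0,"az": -0.45,"dx": 320,"dy": 425,"dz": 30,"gripper": 100},{"ax": 0,"ay": 0,"az": -0.45,"dx": 320,"dy": 425,"dz": 30,"gripper": 100},{"ax": 0,"ay": 0,"az": -0.45,"dx": 320,"dy": 425,"dz": 30,"gripper": 100},{"ax": 0,"ay": 0,"az": -0.45,"dx": 320,"dy": 425,"dz": 30,"gripper": 100},{"ax": 0,"ay": 0,"az": -0.45,"dx": 320,"dy": 425,"dz": 30,"gripper": 100},{"ax": 0,"ay": 0,"az": -0.45,"dx": 320,"dy": 425,"dz": 30,"gripper": 100},{"ax": 0,"ay": 0,"az": -0.45,"dx": 320,"dy": 425,"dz": 30,"gripper": 100}])

```text
time_s: 1.53
position: [0.5594, -0.0704, 0.3334]
orientation: [3.141, 0.001, 0.001]
wrist_force: [-0.2, -0.8, -0.7]
grip_width: 0.0852
finger_force: 0.0
```

Run:
```python
from h import *
im,K,d,T=cam("wrist"); save(im,'w2.png'); np.savez('w2.npz',im=im,K=K,d=d,T=T);print(T.round(3));o=robot.get_obs();print(o['time_s'],o['position'],o['orientation'])
```

```text
[[ 0.003  0.946  0.323  0.644]
 [-1.     0.002  0.002 -0.072]
 [ 0.001 -0.323  0.946  0.404]
 [ 0.     0.     0.     1.   ]]
1.5833 [ 0.5590201  -0.0718143   0.33346519] [ 3.13999808e+00  1.44488365e-03 -1.23003104e-03]
```

View pics/w2.png

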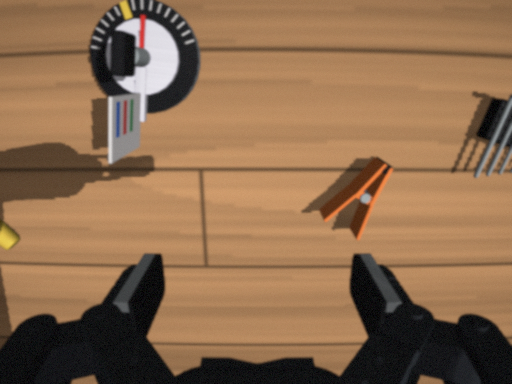

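The wrist view shows the ring centred at about (145,55), the yellow mark at (126,9), the red pointer tip at (143,16), and the card at (125,127). The clip's pin is at (366,199), its jaws meet near (385,163), and its handles are at (322,217) and (357,237).

```bash
cat > stand.py <<'E'
from h import *
def blob(im,lo,hi,box):
    x0,y0,x1,y1=box; m=cv2.inRange(cv2.cvtColor(im,cv2.COLOR_RGB2HSV),lo,hi)
    z=np.zeros_like(m); z[y0:y1,x0:x1]=m[y0:y1,x0:x1]; return z
def pix(m): return np.argwhere(m)[:,::-1].astype(float)
E
python3 - <<'E'
from stand import *
w=np.load('w2.npz');im=w['im'];C=(w['K'],w['d'],w['T'])
# disc: bright white region & ring outer edge
m=blob(im,(0,0,0),(180,255,70),(80,0,205,112)); p=pix(m)
hull=cv2.convexHull(p.astype(np.float32)).reshape(-1,2); hull=hull[(hull[:,1]>8)&(hull[:,1]<112)]
P=onz(hull,.012,*C)[:,:2]
from scipy.optimize import least_squares
f=least_squares(lambda q:np.hypot(*(P-q[:2]).T)-q[2],[.67,.06,.062],loss='soft_l1',f_scale=.001);print('base',f.x,len(P))
c=f.x[:2]
y=pix(blob(im,(20,120,120),(35,255,255),(100,0,150,30)));Y=onz(y,.014,*C)[:,:2].mean(0)
r=pix(blob(im,(170,120,120),(180,255,255),(130,5,155,52)))
if len(r)<10: r=pix(blob(im,(0,150,120),(5,255,255),(130,5,155,52)))
Rr=onz(r,.0225,*C)[:,:2]
v,_,_=np.linalg.svd((Rr-Rr.mean(0)).T);
ang=lambda q:np.arctan2(q[1],q[0])
print('yellow',Y,np.hypot(*(Y-c)),ang(Y-c),len(y)); print('red mean',Rr.mean(0),ang(Rr.mean(0)-c),'dir',ang(v[:,0]),len(r), np.hypot(*(Rr-c).T).max())
o=pix(blob(im,(3,150,60),(16,255,255),(300,140,400,250))).astype(np.float32)
mm=blob(im,(3,200,60),(14,255,255),(300,140,400,250));h=cv2.cvtColor(im,cv2.COLOR_RGB2HSV)[mm>0];print(np.percentile(h,[5,25,50,75,95],axis=0))
for n,q in dict(pin=(366,199),jaw=(388,165),h1=(322,217),h2=(357,237),cardtopR=(139,94),cardtopL=(108,161)).items(): print(n,onz([q],.102 if 'card' in n else .036,*C)[0].round(4))
x=im[140:250,300:400];z=im[0:175,70:210]
A=cv2.resize(x,(400,440),interpolation=cv2.INTER_CUBIC);B=cv2.resize(z,(352,440),interpolation=cv2.INTER_CUBIC);save(np.hstack([A,B]),'c2.png')
E
```

```text
base [0.66640755 0.05589585 0.06152466] 33
yellow [0.71656313 0.0709418 ] 0.05236375546129234 0.29144345805990357 160
red mean [0.6901947  0.05134736] -0.18893578732843308 dir 3.011791844580258 20 0.03985696879081781
[[ 11.   200.    78.  ]
 [ 11.   202.    81.  ]
 [ 12.   205.    86.  ]
 [ 12.   211.    89.  ]
 [ 13.   218.35 100.  ]]
pin [ 0.5062 -0.2034  0.036 ]
jaw [ 0.5485 -0.2249  0.036 ]
h1 [ 0.4827 -0.1517  0.036 ]
h2 [ 0.4554 -0.1978  0.036 ]
cardtopR [0.6305 0.0334 0.102 ]
cardtopL [0.569  0.0701 0.102 ]
```

View pics/c2.png

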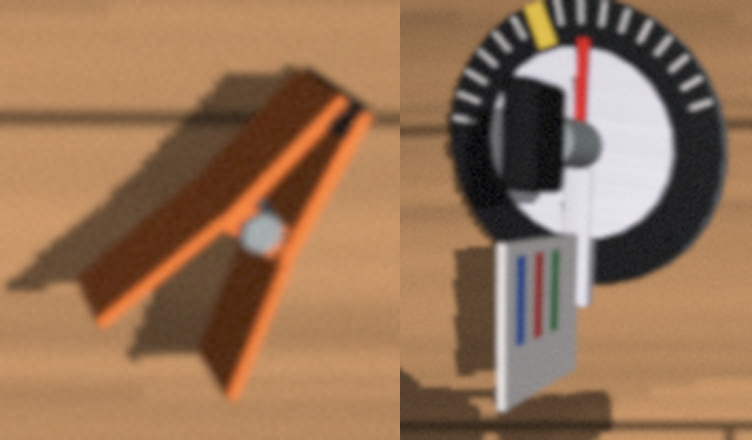

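Run:
```python
from stand import *
w=np.load('w2.npz');im=w['im'];C=(w['K'],w['d'],w['T'])
c=np.array([.6664,.0559])
q=np.array([(111,96.7),(110.6,163)]);P=onz(q,.102,*C)[:,:2]
print('card',P,np.hypot(*(P-c).T),np.arctan2(*((P[0]-P[1])[::-1])))
r=np.array([(70+178/2.514,118/2.514),(70+185/2.514,38/2.514)]);P=onz(r,.0225,*C)[:,:2];print('red',P,np.hypot(*(P-c).T),np.arctan2(*((P-c)[:,::-1].T)),np.arctan2(*((P[1]-P[0])[::-1])))
k=np.array([(505,80),(548,80),(565,90),(563,190),(540,190),(500,183)],float);k=np.c_[70+(k[:,0]-400)/2.514,k[:,1]/2.514];print('knobtop',onz(k,.09,*C)[:,:2])
# clip, top-face corner points (crop x4 scale) 
cl=np.array([(262,233),(342,97),(372,118),(105,322),(232,397)],float)/4+[300,140]
P=onz(cl,.036,*C)[:,:2];print('clip pin,j1,j2,h1,h2',P)
j=(P[1]+P[2])/2;hm=(P[3]+P[4])/2
for a in(j-P[0],P[0]-hm,j-hm):print(np.hypot(*a),np.arctan2(a[1],a[0]))
print(np.hypot(*(P[3]-P[4])))
o=robot.get_obs();print(o['position'],o['orientation'])
```

```text
card [[0.62848055 0.05935588]
 [0.56700128 0.06778521]] [0.0380766  0.10010676] -0.13625889320316784
red [[0.67688634 0.05435759]
 [0.70890794 0.04861141]] [0.01059917 0.04312827] [-0.14604073 -0.16981281] -0.17755703148668636
knobtop [[0.68435211 0.05730176]
 [0.68394687 0.04175145]
 [0.68048985 0.03593906]
 [0.6464279  0.03989423]
 [0.64656918 0.04844574]
 [0.64930267 0.06312245]]
clip pin,j1,j2,h1,h2 [[ 0.5071509  -0.20268626]
 [ 0.54934073 -0.22178478]
 [ 0.54306924 -0.23157149]
 [ 0.47804597 -0.15725936]
 [ 0.45222256 -0.19937618]]
0.04583482619830396 -0.5508854675418652
0.04857181267862969 -0.5255632123915113
0.09439907845012334 -0.537857255769385
0.04940318582666146
[ 0.5590201  -0.0718143   0.33346519] [ 3.13999808e+00  1.44488365e-03 -1.23003104e-03]
```

The card edges come out 38.1 and 100.1 mm from the axis, as given. The pointer is at -0.14 rad and the zero mark at 0.29, so the swivel is about 0.43 rad. I grasp the knob now.

Call:
move_arm(motion=[{"ax": 0,"ay": 0,"az": -0.14,"dx": 107,"dy": 126,"dz": -70,"gripper": 100},{"ax": 0,"ay": 0,"az": -0.14,"dx": 107,"dy": 126,"dz": -70,"gripper": 100},{"ax": 0,"ay": 0,"az": -0.14,"dx": 107,"dy": 126,"dz": -70,"gripper": 100},{"ax": 0,"ay": 0,"az": -0.14,"dx": 107,"dy": 126,"dz": -70,"gripper": 100},{"ax": 0,"ay": 0,"az": -0.14,"dx": 107,"dy": 126,"dz": -70,"gripper": 100},{"ax": 0,"ay": 0,"az": -0.14,"dx": 107,"dy": 126,"dz": -70,"gripper": 100},{"ax": 0,"ay": 0,"az": -0.14,"dx": 107,"dy": 126,"dz": -100,"gripper": 100},{"ax": 0,"ay": 0,"az": -0.14,"dx": 107,"dy": 126,"dz": -130,"gripper": 100},{"ax": 0,"ay": 0,"az": -0.14,"dx": 107,"dy": 126,"dz": -160,"gripper": 100},{"ax": 0,"ay": 0,"az": -0.14,"dx": 107,"dy": 126,"dz": -185,"gripper": 100},{"ax": 0,"ay": 0,"az": -0.14,"dx": 107,"dy": 126,"dz": -202,"gripper": 100},{"ax": 0,"ay": 0,"az": -0.14,"dx": 107,"dy": 126,"dz": -202,"gripper": 0},{"ax": 0,"ay": 0,"az": -0.14,"dx": 107,"dy": 126,"dz": -202,"gripper": 0},{"ax": 0,"ay": 0,"az": -0.14,"dx": 107,"dy": 126,"dz": -202,"gripper": 0},{"ax": 0,"ay": 0,"az": -0.14,"dx": 107,"dy": 126,"dz": -202,"gripper": 0},{"ax": 0,"ay": 0,"az": -0.14,"dx": 107,"dy": 126,"dz": -202,"gripper": 0},{"ax": 0,"ay": 0,"az": -0.14,"dx": 107,"dy": 126,"dz": -202,"gripper": 0},{"ax": 0,"ay": 0,"az": -0.14,"dx": 107,"dy": 126,"dz": -202,"gripper": 0}], squeeze=30)

```text
time_s: 3.08
position: [0.6676, 0.0564, 0.1338]
orientation: [-3.141, -0.003, -0.139]
wrist_force: [-0.3, 0.1, 4.1]
grip_width: 0.0135
finger_force: 32.0
```

Call:
move_arm(motion=[{"ax": 0,"ay": 0,"az": 0.08,"dx": 0,"dy": 0,"dz": 0,"gripper": 0},{"ax": 0,"ay": 0,"az": 0.16,"dx": 0,"dy": 0,"dz": 0,"gripper": 0},{"ax": 0,"ay": 0,"az": 0.24,"dx": 0,"dy": 0,"dz": 0,"gripper": 0},{"ax": 0,"ay": 0,"az": 0.32,"dx": 0,"dy": 0,"dz": 0,"gripper": 0},{"ax": 0,"ay": 0,"az": 0.4,"dx": 0,"dy": 0,"dz": 0,"gripper": 0},{"ax": 0,"ay": 0,"az": 0.44,"dx": 0,"dy": 0,"dz": 0,"gripper": 0},{"ax": 0,"ay": 0,"az": 0.44,"dx": 0,"dy": 0,"dz": 0,"gripper": 0},{"ax": 0,"ay": 0,"az": 0.44,"dx": 0,"dy": 0,"dz": 0,"gripper": 0}])

```text
time_s: 3.75
position: [0.6675, 0.0573, 0.1338]
orientation: [-3.141, -0.003, 0.302]
wrist_force: [-1.0, 1.4, 4.6]
grip_width: 0.0138
finger_force: 32.1
```

Call:
move_arm(motion=[{"ax": 0,"ay": 0,"az": 0,"dx": 0,"dy": 0,"dz": 0,"gripper": 100},{"ax": 0,"ay": 0,"az": 0,"dx": 0,"dy": 0,"dz": 0,"gripper": 100},{"ax": 0,"ay": 0,"az": 0,"dx": 0,"dy": 0,"dz": 0,"gripper": 100},{"ax": 0,"ay": 0,"az": 0,"dx": 0,"dy": 0,"dz": 0,"gripper": 100},{"ax": 0,"ay": 0,"az": 0,"dx": 0,"dy": 0,"dz": 0,"gripper": 100},{"ax": 0,"ay": 0,"az": 0,"dx": 0,"dy": 0,"dz": 40,"gripper": 100},{"ax": 0,"ay": 0,"az": 0,"dx": 0,"dy": 0,"dz": 80,"gripper": 100},{"ax": 0,"ay": 0,"az": 0,"dx": 0,"dy": 0,"dz": 120,"gripper": 100},{"ax": 0,"ay": 0,"az": -0.3,"dx": -85,"dy": -100,"dz": 200,"gripper": 100},{"ax": 0,"ay": 0,"az": -0.3,"dx": -85,"dy": -100,"dz": 200,"gripper": 100},{"ax": 0,"ay": 0,"az": -0.3,"dx": -85,"dy": -100,"dz": 200,"gripper": 100},{"ax": 0,"ay": 0,"az": -0.3,"dx": -85,"dy": -100,"dz": 200,"gripper": 100},{"ax": 0,"ay": 0,"az": -0.3,"dx": -85,"dy": -100,"dz": 200,"gripper": 100},{"ax": 0,"ay": 0,"az": -0.3,"dx": -85,"dy": -100,"dz": 200,"gripper": 100},{"ax": 0,"ay": 0,"az": -0.3,"dx": -85,"dy": -100,"dz": 200,"gripper": 100}])

```text
time_s: 5.0
position: [0.5817, -0.0431, 0.3314]
orientation: [-3.14, 0.0, 0.002]
wrist_force: [0.1, 0.6, -0.9]
grip_width: 0.0856
finger_force: 0.0
```

Run:
```python
from stand import *
im,K,d,T=cam("wrist"); np.savez('w3.npz',im=im,K=K,d=d,T=T);o=robot.get_obs();print(o['time_s'],o['position'],o['orientation'])
C=(K,d,T);print(proj([[.6664,.0559,.014],[.507,-.203,.036]],*C))
save(im,'w3.png')
```

```text
5.05 [ 0.58170168 -0.04242561  0.33078301] [-3.14004759e+00  1.62154699e-03  3.17270790e-03]
[[168.587002    78.04872662]
 [386.78193509 216.43571895]]
```

View pics/w3.png

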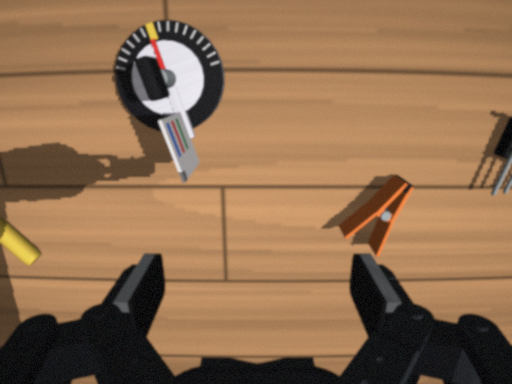

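The red pointer at (155,45) runs into the yellow mark at (152,32). The clip is unmoved, with its pin at (386,216). I check both numerically.

Run:
```python
from stand import *
w=np.load('w3.npz');im=w['im'];C=(w['K'],w['d'],w['T'])
m=blob(im,(0,0,0),(180,255,70),(105,10,230,135)); p=pix(m)
hull=cv2.convexHull(p.astype(np.float32)).reshape(-1,2)
P=onz(hull,.012,*C)[:,:2]
from scipy.optimize import least_squares
f=least_squares(lambda q:np.hypot(*(P-q[:2]).T)-q[2],[.67,.06,.062],loss='soft_l1',f_scale=.001);print('base',f.x);c=f.x[:2]
ang=lambda q:np.arctan2(q[...,1],q[...,0])
Y=onz(pix(blob(im,(20,120,120),(35,255,255),(140,15,170,45))),.014,*C)[:,:2].mean(0)
r=np.vstack([pix(blob(im,a,b,(145,30,175,75))) for a,b in(((165,100,100),(180,255,255)),((0,130,110),(8,255,255)))])
Q=onz(r,.0225,*C)[:,:2];print('yellow',ang(Y-c),'red',len(r),ang(Q-c).mean(),ang(Q.mean(0)-c),np.hypot(*(Q-c).T).max())
# card: top edge; edge expected
u=np.array([np.cos(.295),np.sin(.295)])
print('card proj inner/outer top',proj([[*(c-.038*u),.102],[*(c-.1*u),.102],[*(c-.1*u),.022]],*C).round(1))
# pin: grey blob
pp=pix(blob(im,(0,0,120),(180,90,255),(376,206,397,227)));q=pp.mean(0);print('pin',len(pp),q,onz([q],.037,*C))
A=cv2.resize(im[10:190,100:220],(480,600)[:2] if 0 else (400,600),interpolation=cv2.INTER_CUBIC);B=cv2.resize(im[165:265,330:430],(400,400),interpolation=cv2.INTER_CUBIC)
B=cv2.copyMakeBorder(B,0,200,0,0,cv2.BORDER_CONSTANT);save(np.hstack([A,B]),'c3.png')
```

```text
base [0.66590615 0.05697503 0.06127317]
yellow 0.2824228804656254 red 142 0.28186132565342853 0.2838148356878998 0.04270155585383834
card proj inner/outer top [[157.6 120.4]
 [181.7 182.8]
 [196.3 162.4]]
pin 81 [385.39506173 215.75308642] [[ 0.50834024 -0.20071747  0.037     ]]
```

View pics/c3.png

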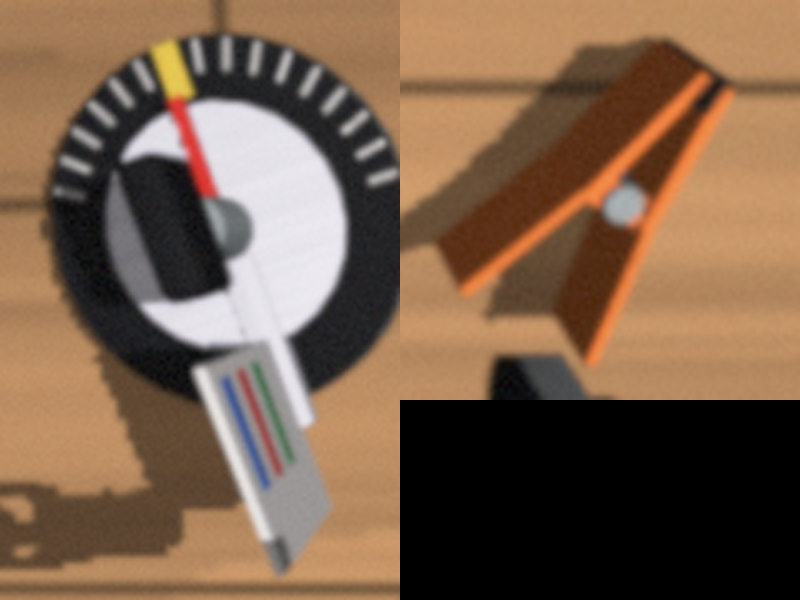

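The pointer is on zero to within about 0.01 rad. The clip's pin is at (0.508,-0.202) and its heading is -0.535, so I go to the handles.

Call:
move_arm(motion=[{"ax": 0,"ay": 0,"az": -0.1,"dx": -25,"dy": -30,"dz": 0,"gripper": 100},{"ax": 0,"ay": 0,"az": -0.2,"dx": -50,"dy": -60,"dz": -10,"gripper": 100},{"ax": 0,"ay": 0,"az": -0.3,"dx": -75,"dy": -90,"dz": -30,"gripper": 100},{"ax": 0,"ay": 0,"az": -0.4,"dx": -95,"dy": -120,"dz": -60,"gripper": 100},{"ax": 0,"ay": 0,"az": -0.5,"dx": -110,"dy": -137,"dz": -90,"gripper": 100},{"ax": 0,"ay": 0,"az": -0.535,"dx": -110,"dy": -137,"dz": -120,"gripper": 100},{"ax": 0,"ay": 0,"az": -0.535,"dx": -110,"dy": -137,"dz": -150,"gripper": 100},{"ax": 0,"ay": 0,"az": -0.535,"dx": -110,"dy": -137,"dz": -180,"gripper": 100},{"ax": 0,"ay": 0,"az": -0.535,"dx": -110,"dy": -137,"dz": -205,"gripper": 100},{"ax": 0,"ay": 0,"az": -0.535,"dx": -110,"dy": -137,"dz": -225,"gripper": 100},{"ax": 0,"ay": 0,"az": -0.535,"dx": -110,"dy": -137,"dz": -240,"gripper": 100},{"ax": 0,"ay": 0,"az": -0.535,"dx": -110,"dy": -137,"dz": -253,"gripper": 100},{"ax": 0,"ay": 0,"az": -0.535,"dx": -110,"dy": -137,"dz": -253,"gripper": 100},{"ax": 0,"ay": 0,"az": -0.535,"dx": -110,"dy": -137,"dz": -253,"gripper": 100}])

```text
time_s: 6.22
position: [0.4713, -0.1793, 0.0774]
orientation: [-3.141, 0.004, -0.532]
wrist_force: [-0.5, 0.3, -0.2]
grip_width: 0.0853
finger_force: 0.0
```

Run:
```python
from stand import *
im,K,d,T=cam("wrist"); o=robot.get_obs();print(o['position'],o['orientation'])
W=R.from_euler('xyz',o['orientation']).as_matrix()
m=blob(im,(3,150,60),(16,255,255),(100,0,420,384)); p=pix(m); 
pp=pix(blob(im,(0,0,100),(180,90,255),(230,60,290,250)))
print(len(p),p.min(0),p.max(0)); print('pred pin',proj([[.5078,-.2018,.036]],K,d,T))
save(im,'w4.png')
```

```text
[ 0.47214339 -0.17989803  0.0784622 ] [-3.14108476e+00  1.20665735e-03 -5.32133035e-01]
7124 [191.  63.] [321. 312.]
pred pin [[258.25882352 199.07320059]]
```

View pics/w4.png

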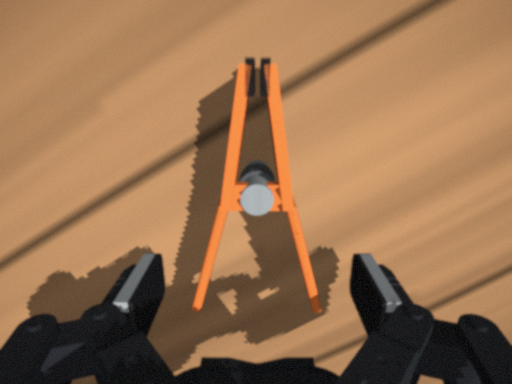

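The clip sits centred between the fingers and aligned, with its pin at (258,199), jaws at (258,62), and handle ends at (198,308) and (316,308). Now I squeeze and lift.

Call:
move_arm(motion=[{"ax": 0,"ay": 0,"az": 0,"dx": 0,"dy": 0,"dz": 0,"gripper": 0},{"ax": 0,"ay": 0,"az": 0,"dx": 0,"dy": 0,"dz": 0,"gripper": 0},{"ax": 0,"ay": 0,"az": 0,"dx": 0,"dy": 0,"dz": 0,"gripper": 0},{"ax": 0,"ay": 0,"az": 0,"dx": 0,"dy": 0,"dz": 0,"gripper": 0},{"ax": 0,"ay": 0,"az": 0,"dx": 0,"dy": 0,"dz": 0,"gripper": 0},{"ax": 0,"ay": 0,"az": 0,"dx": 0,"dy": 0,"dz": 0,"gripper": 0},{"ax": 0,"ay": 0,"az": 0,"dx": 0,"dy": 0,"dz": 0,"gripper": 0},{"ax": 0,"ay": 0,"az": 0,"dx": 0,"dy": 0,"dz": 0,"gripper": 0},{"ax": 0,"ay": 0,"az": 0,"dx": 0,"dy": 0,"dz": 10,"gripper": 0},{"ax": 0,"ay": 0,"az": 0,"dx": 0,"dy": 0,"dz": 25,"gripper": 0},{"ax": 0,"ay": 0,"az": 0,"dx": 0,"dy": 0,"dz": 40,"gripper": 0},{"ax": 0,"ay": 0,"az": 0,"dx": 0,"dy": 0,"dz": 55,"gripper": 0},{"ax": 0,"ay": 0,"az": 0,"dx": 0,"dy": 0,"dz": 55,"gripper": 0},{"ax": 0,"ay": 0,"az": 0,"dx": 0,"dy": 0,"dz": 55,"gripper": 0},{"ax": 0,"ay": 0,"az": 0,"dx": 0,"dy": 0,"dz": 55,"gripper": 0}], squeeze=35)

```text
time_s: 7.52
position: [0.4711, -0.181, 0.1334]
orientation: [3.141, 0.001, -0.534]
wrist_force: [0.2, -0.6, -0.9]
grip_width: 0.0237
finger_force: 34.7
```

Run:
```python
from stand import *
im,K,d,T=cam("wrist"); o=robot.get_obs();C=(K,d,T);print(o['position'],o['orientation'],o['grip_width'])
R0=R.from_euler('xyz',o['orientation']).as_matrix();t=np.array(o['position'])
m=blob(im,(3,150,60),(16,255,255),(150,0,370,384)); p=pix(m);print(len(p),p.min(0),p.max(0))
zt=t[2]-.0774+.036
for y in range(int(p[:,1].min())+3,int(p[:,1].max()),25):
    r=p[p[:,1]==y][:,0]; 
    if len(r): 
        w=onz([[r.min(),y],[r.max(),y]],zt,*C); q=(w-t)@R0; print(y,r.min(),r.max(),'tool',(q*1000).round(1)[:,:2].tolist())
g=pix(blob(im,(0,0,110),(180,70,255),(235,150,285,250)));print('pin',len(g),g.mean(0),((onz([g.mean(0)],zt,*C)-t)@R0*1000).round(1))
np.savez('w5.npz',im=im,K=K,d=d,T=T);save(im,'w5.png')
```

```text
[ 0.47083581 -0.1808897   0.13302603] [ 3.14113204e+00  1.95564721e-03 -5.34242191e-01] 0.02381103047445859
8256 [199.  64.] [311. 311.]
67 201.0 311.0 tool [[88.6, -17.7], [88.6, 17.8]]
92 203.0 306.0 tool [[80.7, -17.4], [80.8, 16.6]]
117 208.0 302.0 tool [[72.6, -16.1], [72.6, 15.6]]
142 211.0 298.0 tool [[64.0, -15.5], [64.1, 14.5]]
167 216.0 294.0 tool [[55.1, -14.1], [55.1, 13.5]]
192 221.0 290.0 tool [[45.8, -12.6], [45.8, 12.4]]
217 223.0 290.0 tool [[35.9, -12.2], [36.0, 12.7]]
242 225.0 288.0 tool [[25.5, -11.8], [25.5, 12.3]]
267 226.0 288.0 tool [[14.5, -11.8], [14.5, 12.7]]
292 228.0 286.0 tool [[2.7, -11.3], [2.7, 12.3]]
pin 867 [256.26412918 187.38638985] [[47.5  0.2 41.3]]
```

The clip is fully open: about 24.5 mm over the handles, with the jaws 35 mm over the outside. The pin lies about 44 mm ahead of the TCP and the clip is centred. I carry it to a point short of the card edge and check there.

Call:
move_arm(motion=[{"ax": 0,"ay": 0,"az": 0.08,"dx": -6,"dy": 16,"dz": 0,"gripper": 0},{"ax": 0,"ay": 0,"az": 0.16,"dx": -12,"dy": 32,"dz": 0,"gripper": 0},{"ax": 0,"ay": 0,"az": 0.24,"dx": -18,"dy": 48,"dz": 0,"gripper": 0},{"ax": 0,"ay": 0,"az": 0.32,"dx": -24,"dy": 64,"dz": 0,"gripper": 0},{"ax": 0,"ay": 0,"az": 0.4,"dx": -30,"dy": 80,"dz": 0,"gripper": 0},{"ax": 0,"ay": 0,"az": 0.48,"dx": -36,"dy": 96,"dz": 0,"gripper": 0},{"ax": 0,"ay": 0,"az": 0.56,"dx": -42,"dy": 112,"dz": 0,"gripper": 0},{"ax": 0,"ay": 0,"az": 0.64,"dx": -48,"dy": 128,"dz": 0,"gripper": 0},{"ax": 0,"ay": 0,"az": 0.72,"dx": -54,"dy": 144,"dz": 0,"gripper": 0},{"ax": 0,"ay": 0,"az": 0.8,"dx": -55,"dy": 160,"dz": 0,"gripper": 0},{"ax": 0,"ay": 0,"az": 0.822,"dx": -55,"dy": 163,"dz": 0,"gripper": 0},{"ax": 0,"ay": 0,"az": 0.822,"dx": -40,"dy": 168,"dz": 0,"gripper": 0},{"ax": 0,"ay": 0,"az": 0.822,"dx": -25,"dy": 172,"dz": 0,"gripper": 0},{"ax": 0,"ay": 0,"az": 0.822,"dx": -10,"dy": 176,"dz": 0,"gripper": 0},{"ax": 0,"ay": 0,"az": 0.822,"dx": 0,"dy": 180,"dz": 0,"gripper": 0},{"ax": 0,"ay": 0,"az": 0.822,"dx": 4,"dy": 181,"dz": 0,"gripper": 0},{"ax": 0,"ay": 0,"az": 0.822,"dx": 4,"dy": 181,"dz": 0,"gripper": 0},{"ax": 0,"ay": 0,"az": 0.822,"dx": 4,"dy": 181,"dz": 0,"gripper": 0}])

```text
time_s: 9.07
position: [0.4749, -0.0007, 0.1332]
orientation: [-3.141, 0.002, 0.287]
wrist_force: [-0.0, 0.8, -0.7]
grip_width: 0.0241
finger_force: 34.7
```

Run:
```python
from stand import *
im,K,d,T=cam("wrist"); o=robot.get_obs();C=(K,d,T);print(o['position'],o['orientation'],o['grip_width'])
c=np.array([.6661,.0564]);u=np.array([np.cos(.288),np.sin(.288)])
pr=proj([[*(c-.1*u),.102],[*(c-.038*u),.102],[*(c-.1*u),.062]],*C);print('pred edge top, inner top, edge mid',pr)
np.savez('w6.npz',im=im,K=K,d=d,T=T);save(im,'w6.png')
```

```text
[ 0.47463309 -0.00071301  0.13332137] [-3.14146852e+00  2.23093861e-03  2.86959516e-01] 0.023656157192224105
pred edge top, inner top, edge mid [[ 249.22618927   20.79601776]
 [ 248.46008186 -225.22217859]
 [ 251.48664846   37.20367978]]
```

View pics/w6.png

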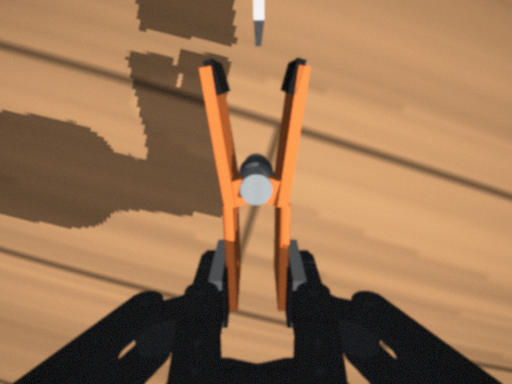

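The card's top edge ends at (258,20) and the clip's mid-line is at x≈256, so they line up to about 1 mm. I go straight in by 28 mm.

Call:
move_arm(motion=[{"ax": 0,"ay": 0,"az": 0,"dx": 5,"dy": 1.5,"dz": 0,"gripper": 0},{"ax": 0,"ay": 0,"az": 0,"dx": 10,"dy": 3,"dz": 0,"gripper": 0},{"ax": 0,"ay": 0,"az": 0,"dx": 15,"dy": 4.5,"dz": 0,"gripper": 0},{"ax": 0,"ay": 0,"az": 0,"dx": 20,"dy": 6,"dz": 0,"gripper": 0},{"ax": 0,"ay": 0,"az": 0,"dx": 24,"dy": 7,"dz": 0,"gripper": 0},{"ax": 0,"ay": 0,"az": 0,"dx": 27,"dy": 8,"dz": 0,"gripper": 0},{"ax": 0,"ay": 0,"az": 0,"dx": 27,"dy": 8,"dz": 0,"gripper": 0},{"ax": 0,"ay": 0,"az": 0,"dx": 27,"dy": 8,"dz": 0,"gripper": 0},{"ax": 0,"ay": 0,"az": 0,"dx": 27,"dy": 8,"dz": 0,"gripper": 0},{"ax": 0,"ay": 0,"az": 0,"dx": 27,"dy": 8,"dz": 0,"gripper": 0},{"ax": 0,"ay": 0,"az": 0,"dx": 27,"dy": 8,"dz": 0,"gripper": 0}])

```text
time_s: 10.03
position: [0.5024, 0.0078, 0.1339]
orientation: [3.141, 0.0, 0.288]
wrist_force: [0.4, -0.8, -0.7]
grip_width: 0.0234
finger_force: 34.6
```

Run:
```python
from stand import *
im,K,d,T=cam("wrist"); o=robot.get_obs();C=(K,d,T);print(o['position'],o['orientation'],o['wrist_force'])
R0=R.from_euler('xyz',o['orientation']).as_matrix();t=np.array(o['position'])
m=blob(im,(0,0,190),(180,40,255),(225,0,290,170));k,l,s,ce=cv2.connectedComponentsWithStats(m)
for i in range(1,k):
    if s[i,4]>40: print('white',s[i])
g=pix(m)
if len(g):
    for y in (g[:,1].min()+3,g[:,1].max()-4): 
        r=g[g[:,1]==y][:,0]; print(y,r.min(),r.max())
    e=[[np.median(g[g[:,1]>g[:,1].max()-6][:,0]),g[:,1].max()]];q=(onz(e,.102,*C)-t)@R0*1000;print('edge top in tool',q)
    r=pix(blob(im,(3,150,60),(16,255,255),(150,0,370,384)))
    for y in (70,100,130): a=r[r[:,1]==y][:,0]; print('jaws',y,a.min() if len(a) else 0,a[a<256].max() if (a<256).any() else 0,a[a>256].min() if (a>256).any() else 0,a.max() if len(a) else 0)
save(im,'w7.png')
```

```text
[0.50247082 0.00784978 0.13390148] [3.14149708e+00 1.92658830e-04 2.87742302e-01] [-0.54606563  0.35481335  0.1900043 ]
white [ 253    0   17  123 1539]
3.0 253.0 268.0
118.0 255.0 264.0
edge top in tool [[70.8619309   2.65135007 31.88807707]]
jaws 70 198.0 212.0 299.0 309.0
jaws 100 204.0 225.0 285.0 305.0
jaws 130 209.0 230.0 281.0 300.0
```

The edge is about 26 mm ahead of the pin and within 2 mm of the mid-plane, with clear gaps on both sides, and no contact force shows. I hand in.

```bash
python3 -c "
from workcell import robot
print(robot.hand_in())"
```

```text
the job is handed in; nothing more can be done
None
```

I handed the job in with the knob on zero (within about 0.01 rad) and the clip held fully open around the card's outer edge. That edge is about 26 mm ahead of the pin and within 2 mm of the clip's mid-plane, I measured no sign of contact, and the judging result was not shown.

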